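# Open the sprung gate of the pot return and send the empty pot down the chute

## Robot

A 7-joint arm with a two-finger parallel gripper is mounted at the origin on the work surface. World frame = base frame: x ahead of the robot, y to its left, z up, the work surface at z = 0. Lengths are in m, angles in rad, forces in N, time in s.
With the tool pointing down it reaches from about 0.425 to 0.95 m from the base axis. Payload 16.7 kg.
Tool frame: the origin (TCP) lies on the centre line of the jaws, within the pads' length; the fingertips stand arm.nose_length ahead of it and the grasp point (between the pads) lies 8 mm behind it (arm.nose_length is the distance from the TCP to the fingertips, in m); z points along the fingers, y is the direction in which the jaws open and shut (so a half turn about z gives the same grasp; the last joint's range is limited). The gripper opens to 94 mm and grips with 3 to 60 N. Pads are 16 mm wide; open, the fingers measure 119 mm over their backs; the gripper's body (75 mm by 177 mm) begins 78 mm behind the grasp point.
Start: joints at [0.975, 0.426, 0.074, 1.606, -0.034, 1.111, -0.067], TCP at [0.292, -0.609, 0.216] pointing down, gripper open.
Joint ranges: [-2.85, 2.85], [-0.5, 2.14], [-1.23, 1.37], [0.21, 2.46], [-1.02, 4.16], [0.16, 2.05], [-2.73, 2.73]. Speed limits (rad/s): [1.89, 1.89, 2.39, 2.39, 3.01, 3.01, 3.01].

## Interface

Orientations are given as a unit quaternion [w, x, y, z].
In Python, from cell import arm gives the robot as it stands. Calls block until the motion is done:
- arm.move_pose(position, orientation): joint-space move of the TCP to a pose.
- arm.servo_line(position, rot=None, rate=0.15): straight line of the TCP; rot=None keeps the orientation; rate is the mean speed in m/s.
- arm.move_j(angles): joint-space move.
- arm.move_gripper(opening, strength=None): finger opening in m; strength is the grip in N (None keeps the last); returns when the fingers have stopped.
- arm.pause(seconds).
- arm.solve_ik(position, orientation): joint angles nearest the present ones, or None.
- arm.grab_frame(name): name is "scene" or "top" or "wrist"; returns (picture, depth): 420x560x3 uint8, red, green, blue; 420x560 float32, m along the optical axis (not along the pixel's ray), 0 where there is no reading.
- arm.camera_model(name): a dict with "mtx" (3x3 intrinsics, pixels), "k1" (the pictures are not rectified: a ray, as slopes to the right and down, at radius r is drawn at 1 + k1 r^2 times it, then the intrinsics apply), "xyz" and "attitude" of the camera in the world. Camera axes: x right, y up, looking along -z (the intrinsics and any distortion apply to the point x, -y, -z); pixel columns grow to the right and rows downward; lengths in m; the calibration is good to about 2 mm. A picture is of the moment at which its call begins: read the wrist's pose just before it. camera_model takes no time and is no camera call; for the wrist camera it gives the pose at the moment of the call.
A pose or a line that the arm cannot do raises arm.MotionError and nothing moves.
- arm.sign_off(): hands the job in, once; it reports no verdict.
Readings, each from a call of its own:
- arm.current_time(): time.
- arm.current_joint_pos(): joint angles.
- arm.current_dq(): joint speeds.
- arm.current_effort(): joint torques, N m.
- arm.current_ee_pos(): TCP position.
- arm.current_ee_rot(): TCP orientation.
- arm.current_contact_force(): force on the tool from outside, world axes, zero at the start.
- arm.current_torque(): the same for the moment, N m.
- arm.current_gripper_width(): finger opening in m.
Only numpy, scipy, OpenCV 4.12 (cv2) and the standard library are available. Lean on these libraries where they do the work, as an engineer would, in place of code of your own. Each camera call takes 0.05 s, during which the arm holds its last target. There are 200 camera calls.

## Task

Empty flower pots go back through the plywood pot return: pull the hexagonal spring collar of its gate up, turn it until the gate bar points along the chute, and let it drop fully into its slot so that the gate stays locked open. Then push the empty pot along the ledge (do not lift it) so that it drops over the edge into the chute and comes to rest inside it. Leave the plants, tubes and other things on the table where they are, and leave the gate locked open.

Things in the scene. Friction and masses are not known exactly. Their poses are not given: they have to be found in the camera images.
- station: The pot return, a fixed plywood and steel stand. Origin on the table below the middle of the ledge's edge, z up. Pushing the pot along this frame's +y sends it into the chute. The chute runs from its y = 0 to 280 mm: 116 mm wide inside, side walls 122 mm high, end wall 75 mm; a slippery metal slide falls from 103 mm height at the edge to a floor 10 mm above the table.
- ledge_edge (a point): Middle of the ledge's edge, on the ledge's flat top, 140 mm above the table; axes as the station's. The ledge is 110 mm wide (along x) and reaches from this edge 200 mm back along -y to an open end. Guides 26 mm high, 94 mm apart inside, stand along both its sides, ending 35 mm before the edge.
- post_top (a point): Top of the fixed gate post, 270 mm above the table (105 mm along the station's +x from the ledge's edge, 20 mm back). A 9 mm radius rod with a 14 mm radius cap, rising through the collar to 55 mm above collar_grip while the collar is down. A crown of steel teeth (outer radius 43 mm, top 186 mm above the table) surrounds the collar's foot: keep fingertips above it.
- collar_grip (a point): The brass hexagonal spring collar on the gate post, 42 mm across flats, 40 mm high, upright: this point is on its axis, 3 mm above mid-height, 215 mm above the table when down (crown top 29 mm below it). One pair of flats faces along this frame's x axis, the others at 60 and 120 degrees to it. The frame turns and rises with the collar.
- bar_end (a point): Outer end of the steel gate bar that is fixed to the collar's foot and sticks out along collar_grip's -x; this point is 130 mm from the collar's axis. Bar 12 mm wide, 14 mm high, with a rubber bumper (18 mm across, 26 mm high) here. Closed, the bar lies across the ledge 37 mm above it and blocks the pot.
- collar_lift (a joint): How far the collar is pulled up, m: 0 fully down, at most 0.030. A spring pushes it down, about 4 N at the bottom and 8 N at the top, plus 3 N of weight. The bar clears the crown's teeth above about 0.018; 0.025 is a good height for turning.
- collar_turn (a joint): Turn of collar and bar, rad: 0 to 0.1 closed (bar in its slot across the ledge), 1.3 at its stop (bar along the chute, over the open slot). Grows clockwise seen from above. Down, it cannot turn from slot to slot. Within about 0.1 rad of the stop the bar drops into the open slot when let down; released earlier it stays up on the teeth. It stays as turned (friction about 0.06 N m).
- pot_center (a point): The empty black plastic pot standing upright on the ledge, about 60 g: its centre, half-way up (42.5 mm above the ledge). 85 mm high, 62 mm across the foot, 88 mm across the rim, about 74 mm across at half height; open top.
- planter: Bystander: brown-red coil pot with a grey succulent, 86 mm across, about 110 mm high, standing on the table beside the return, beyond the gate post. Origin under its foot.
- jade: Bystander: white pot with a green succulent, 80 mm across, about 105 mm high, on the table on the robot's side of the chute. Origin under its foot.
- spare_pot: Bystander: another black pot, upside down on the table, 88 mm across, 85 mm high, beyond the gate post. Origin under its middle.
- tube_a: Bystander: white card tube standing on the table, 68 mm across, 120 mm high. Origin under its foot.
- tube_b: Bystander: white card tube standing on the table, 68 mm across, 100 mm high. Origin under its foot.
- trowel: Bystander: hand trowel lying on the table, 245 mm long. Origin near the root of its blade.
- dumbbell: Bystander: 1 kg hexagonal dumbbell lying on the table, 160 mm long, 60 mm high. Origin under its middle.
Things that resemble listed ones, but are neither listed nor needed, are in the scene too. What is shaped like the part that bears pot_center but orange or purple is not meant.

How it is judged:
On the way:
1. the gate is locked open: collar turned to the open slot and fully down (value of joint collar_turn above 1.1 rad and value of joint collar_lift below 0.004 m), for 0.2 s.
At the end, for the whole second after the job is handed in: The gate is locked open (collar turned more than 1.1 rad and down to within 4 mm) and the pot lies at rest inside the chute: its centre between the chute's side walls, 30 to 280 mm past the ledge's edge and lower than 100 mm above the table, either way up (all of step 1 and x of pot_center in the frame of station between -0.06 and 0.06 m and y of pot_center in the frame of station between 0.03 and 0.28 m and height (world z) of pot_center below 0.1 m and linear speed of pot below 0.02 m/s); the robot touches nothing.
It fails at once if the pot is lifted off the ledge instead of pushed (its centre more than 40 mm above its height on the ledge) (height (world z) of pot_center above 0.2225 m).
It fails at once if a bystander is displaced by more than 40 mm (distance of any of planter, jade, spare_pot, tube_a, tube_b, trowel, dumbbell from where it was at the start of the episode above 0.04 m).
It also fails if it takes over 53 s, if anything falls off the work surface, if the arm or the gripper's body presses on something with over 40 N, if the wrist force passes 120 N, or if a joint passes its speed limit or range.

## Working session

There is one attempt and no reset: what is moved stays moved. The work goes in short steps, each a Python script; the robot and the scene stay as the last script left them, time stands still between calls to the robot, and variables do not carry over. Pictures are saved under pics/ and viewed, about 8 in all and at most 12, crops included, and the job is handed in when it is done.

```bash
mkdir -p pics; ls; cat > h.py <<'E'
import numpy as np, cv2
from cell import arm
from scipy.spatial.transform import Rotation as R
def rot(q): return R.from_quat([q[1],q[2],q[3],q[0]]).as_matrix()
def quat(M):
    q=R.from_matrix(M).as_quat(); return [q[3],q[0],q[1],q[2]]
def cam(n):
    c=arm.camera_model(n); a=np.array(c["attitude"],float)
    return np.array(c["mtx"]),c["k1"],np.array(c["xyz"]),(rot(a) if a.size==4 else a.reshape(3,3))
def rays(c,uv):
    K,k1,p,M=c
    uv=np.atleast_2d(np.array(uv,float))
    s=cv2.undistortPoints(uv.reshape(-1,1,2),K,np.array([k1,0,0,0,0.])).reshape(-1,2)
    return s
def pts(c,uv,d):
    s=rays(c,uv); d=np.asarray(d).reshape(-1,1)
    return c[2]+ (np.c_[s[:,0],-s[:,1],-np.ones(len(s))]*d)@c[3].T
def onplane(c,uv,z):
    s=rays(c,uv); D=np.c_[s[:,0],-s[:,1],-np.ones(len(s))]@c[3].T
    return c[2]+D*((z-c[2][2])/D[:,2])[:,None]
def cloud(c,depth):
    v,u=np.mgrid[0:depth.shape[0],0:depth.shape[1]]
    P=pts(c,np.c_[u.ravel(),v.ravel()],depth.ravel()).reshape(depth.shape+(3,))
    P[depth<=0]=np.nan
    return P
def down(yaw): # tool y axis direction at angle yaw
    y=np.array([np.cos(yaw),np.sin(yaw),0]); z=np.array([0,0,-1.]); return quat(np.c_[np.cross(y,z),y,z])
E
python3 - <<'E'
from h import *
for n in ("scene","top"):
    c=arm.camera_model(n); print(n,c)
    im,d=arm.grab_frame(n); np.savez(f"{n}.npz",im=im,d=d)
    cv2.imwrite(f"pics/{n}0.png",im[:,:,::-1])
print(arm.nose_length,arm.current_ee_rot(),arm.current_time(), arm.camera_model("wrist"))
E
```

```text
pics
scene {'mtx': array([[464.54303434,   0.        , 283.60240885],
       [  0.        , 464.54303434, 202.79359376],
       [  0.        ,   0.        ,   1.        ]]), 'k1': -0.11775463389031128, 'xyz': array([0.99820384, 0.52402301, 1.03765689]), 'attitude': array([0.28801887, 0.11455787, 0.34052715, 0.88767274])}
top {'mtx': array([[396.69838429,   0.        , 275.68020941],
       [  0.        , 396.69838429, 211.84121801],
       [  0.        ,   0.        ,   1.        ]]), 'k1': 0.023319331568993257, 'xyz': array([ 0.38209546, -0.10540888,  1.32656101]), 'attitude': array([ 0.71444065,  0.03865394, -0.05350244, -0.69657586])}
0.011 [-5.64732202e-04  9.75146433e-01  2.21560569e-01 -1.71146915e-04] 0.1 {'mtx': array([[291.15871636,   0.        , 282.9317927 ],
       [  0.        , 291.15871636, 208.94253636],
       [  0.        ,   0.        ,   1.        ]]), 'k1': -0.006560672434908106, 'xyz': array([ 0.35635814, -0.57751504,  0.3850136 ]), 'attitude': array([ 0.83968651, -0.10484077,  0.06647808, -0.5286924 ])}
```

View pics/scene0.png

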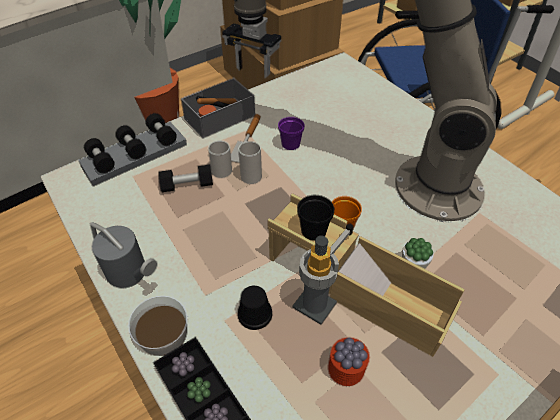

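View pics/top0.png

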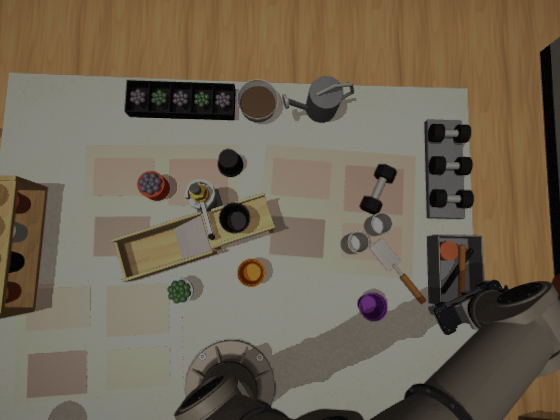

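The top view shows the ledge and chute (corners about (268,200), (115,245)), with the gate post at (198,190) and the bar running to (210,235). There are several pot candidates: black on the ledge (235,218), black upside down (231,163), orange (250,272) and purple (372,306). The pot meant is the black one on the ledge at (235,218). I'll measure from the clouds and confirm it in one crop.

```bash
cat > m.py <<'E'
from h import *
def circ(p):
    A=np.c_[2*p,np.ones(len(p))]; s=np.linalg.lstsq(A,(p**2).sum(1),rcond=None)[0]; return s[:2],np.sqrt(s[2]+s[0]**2+s[1]**2)
for n in ("top","scene"):
    f=np.load(n+".npz"); im,d=f["im"],f["d"]; c=cam(n); P=cloud(c,d)
    print(n,"table z",np.nanmedian(P[...,2][(np.abs(P[...,2])<.03)]))
    hsv=cv2.cvtColor(im,cv2.COLOR_RGB2HSV)
    X,Y,Z=P[...,0],P[...,1],P[...,2]
    reg=(X>.3)&(X<.75)&(Y>-.3)&(Y<.4)
    m=reg&(Z>.260)&(Z<.285); q=P[m]; print("cap",m.sum(),q.mean(0), (q.min(0)+q.max(0))/2)
    dark=(hsv[...,2]<60)
    m=reg&dark&(Z>.213)&(Z<.24); q=P[m]; r=cv2.minEnclosingCircle(q[:,:2].astype(np.float32)); print("rim",m.sum(),r,np.median(q[:,2]))
    m=reg&(Z>.112)&(Z<.13)&(hsv[...,1]>50)&(hsv[...,0]<30); q=P[m]; 
    r=cv2.minAreaRect(q[:,:2].astype(np.float32)*1000); print("walls",m.sum(),r,cv2.boxPoints(r))
    m=reg&(Z>.158)&(Z<.175)&(hsv[...,1]>50)&(hsv[...,0]<30); q=P[m]
    if len(q)>5:
        r=cv2.minAreaRect(q[:,:2].astype(np.float32)*1000); print("guides",m.sum(),r,cv2.boxPoints(r))
    m=reg&(Z>.172)&(Z<.198)&(hsv[...,1]<60)&~dark; q=P[m]; print("bar",m.sum()); 
    if n=="top": print(np.round(q[::max(1,len(q)//25)],3).tolist())
f=np.load("top.npz")["im"][140:300,100:290]
g=np.load("scene.npz")["im"][170:350,220:400]
cv2.imwrite("pics/crop1.png",np.hstack([cv2.resize(f,(400,400)),cv2.resize(g,(400,400))])[:,:,::-1])
E
python3 m.py
```

```text
top table z 0.000360342059475216
cap 84 [0.5812187  0.09526814 0.26895396] [0.58124122 0.0958978  0.26656272]
rim 121 ((0.5302420854568481, 0.024053383618593216), 0.08437179774045944) 0.22257286250531316
walls 531 ((460.26153564453125, 121.4769287109375), (134.50094604492188, 472.33428955078125), 19.329389572143555) [[ 318.63092  322.07184]
 [ 474.97284 -123.63758]
 [ 601.89215  -79.11798]
 [ 445.55023  366.59143]]
guides 273 ((538.6322021484375, 1.9936676025390625), (177.31942749023438, 208.04783630371094), 19.846742630004883) [[ 419.9218     69.73854 ]
 [ 490.55518  -125.9521  ]
 [ 657.3426    -65.751205]
 [ 586.7092    129.93944 ]]
bar 382
[[0.623, 0.113, 0.184], [0.62, 0.102, 0.183], [0.616, 0.104, 0.187], [0.613, 0.115, 0.186], [0.61, 0.127, 0.187], [0.609, 0.066, 0.183], [0.603, 0.062, 0.187], [0.592, 0.137, 0.185], [0.585, 0.136, 0.189], [0.582, 0.058, 0.188], [0.576, 0.056, 0.186], [0.573, 0.054, 0.173], [0.558, 0.066, 0.188], [0.551, 0.121, 0.184], [0.548, 0.118, 0.186], [0.546, 0.109, 0.183], [0.543, 0.109, 0.186], [0.54, 0.1, 0.184], [0.535, 0.083, 0.185], [0.527, 0.08, 0.18], [0.517, 0.07, 0.187], [0.506, 0.076, 0.183], [0.498, 0.07, 0.182], [0.489, 0.061, 0.183], [0.477, 0.066, 0.183], [0.469, 0.057, 0.181]]
scene table z 0.00021131881405800357
cap 131 [0.58427511 0.09846093 0.26873132] [0.58271281 0.09762853 0.26657648]
rim 314 ((0.5363144874572754, 0.031128518283367157), 0.09345941990613937) 0.220274960101571
walls 1164 ((463.2552795410156, 120.19334411621094), (137.9342041015625, 477.26092529296875), 19.07183837890625) [[ 320.10046   323.19003 ]
 [ 476.04712  -127.873825]
 [ 606.4101    -82.803345]
 [ 450.46344   368.2605  ]]
guides 377 ((541.4554443359375, 7.6165924072265625), (186.58700561523438, 217.01112365722656), 18.77643394470215) [[ 418.2015     80.31871 ]
 [ 488.05222  -125.14346 ]
 [ 664.70935   -65.085526]
 [ 594.85864   140.37665 ]]
bar 553
```

```bash
ls pics
```

```text
crop1.png
scene0.png
top0.png
```

View pics/crop1.png

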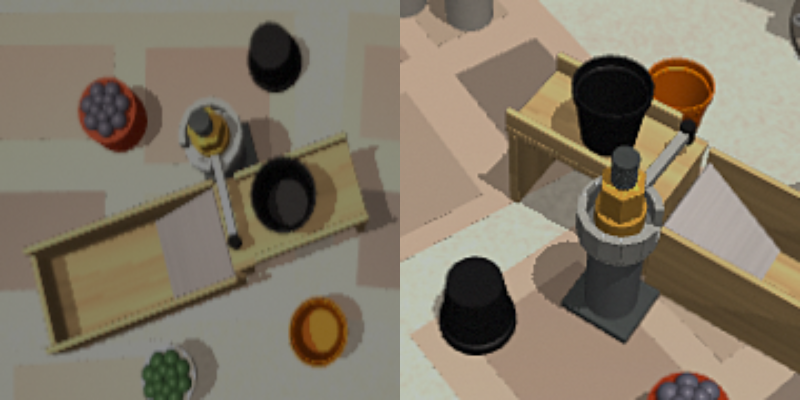

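Confirmed: the upright black pot on the ledge is at crop (283,193), the hex collar at (207,125) and the bumper at (234,241). Next I'll refine the pot and bar and check IK.

```bash
cat > m2.py <<'E'
from h import *
post=np.array([.5825,.0965]); th=np.deg2rad(19.2)
S=np.array([[np.cos(th),-np.sin(th)],[np.sin(th),np.cos(th)]]); edge=post-S@[.105,-.020]
print("edge",edge)
for n in ("top","scene"):
    f=np.load(n+".npz"); im,d=f["im"],f["d"]; c=cam(n); P=cloud(c,d)
    L=(P[...,:2]-edge)@S; Z=P[...,2]; hsv=cv2.cvtColor(im,cv2.COLOR_RGB2HSV)
    dark=hsv[...,2]<60
    m=dark&(Z>.21)&(Z<.235)&(np.abs(L[...,0])<.062)&(L[...,1]<.02)&(L[...,1]>-.2)
    q=L[m]; print("pot rim",m.sum(),cv2.minEnclosingCircle(q.astype(np.float32)))
    m=dark&(Z>.188)&(Z<.207)&(np.hypot(*np.moveaxis(L-[.105-.13,-.02],-1,0))<.03)
    q=L[m]; v=q.mean(0)-[.105,-.02]; print("bumper",m.sum(),q.mean(0),np.hypot(*v),"turn",np.pi-np.arctan2(v[1],v[0])%(2*np.pi))
    m=(~dark)&(Z>.17)&(Z<.2)&(np.abs(L[...,0]-.02)<.035)&(np.abs(L[...,1]+.02)<.02)
    q=L[m]; s=np.polyfit(q[:,0],q[:,1],1); print("bar",m.sum(),s,"at axis",np.polyval(s,.105), "turn",-np.arctan(s[0]))
E
python3 m2.py; cat > plan.py <<'E'
from h import *
E
python3 - <<'E'
from h import *
q0=arm.current_joint_pos()
# collar grasp options; then turned by 1.3 cw
for k in range(-3,4):
    y=np.deg2rad(19.2+60*k)-.05
    a=arm.solve_ik([.5825,.0965,.25],down(y)); b=arm.solve_ik([.5825,.0965,.25],down(y-1.3))
    print(k,None if a is None else np.round(a,2),None if b is None else np.round(b,2))
E
```

```text
edge [0.47676315 0.08085653]
pot rim 160 ((0.00031955886515788734, -0.09790368378162384), 0.04318413883447647)
bumper 18 [-0.02759869 -0.01558755] 0.13267208931259247 turn 0.033264416298244726
bar 108 [-0.03389269 -0.01743531] at axis -0.020994046061295905 turn 0.033879720096146475
pot rim 367 ((0.0014061417896300554, -0.09678908437490463), 0.04507904127240181)
bumper 31 [-0.02335269 -0.01509021] 0.12844656361378518 turn 0.038233666655506315
bar 155 [-0.0266218  -0.01464618] at axis -0.017441468616795783 turn 0.02661551015422172
-3 [-1.15  0.51  1.22  1.81 -0.51  1.2  -2.62] [ 0.51  0.43 -1.02  1.72  0.39  1.22  1.52]
-2 [ 0.08  0.29 -0.43  1.74  0.13  1.14 -2.2 ] [ 0.51  0.43 -1.02  1.72  0.39  1.22  2.57]
-1 [ 0.16  0.31 -0.54  1.74  0.17  1.15 -1.19] [ 0.04  0.29 -0.38  1.74  0.12  1.14 -2.44]
0 [ 0.23  0.32 -0.62  1.73  0.2   1.16 -0.17] [ 0.14  0.3  -0.51  1.74  0.16  1.15 -1.43]
1 [ 0.29  0.34 -0.7   1.73  0.23  1.16  0.85] [ 0.22  0.32 -0.6   1.73  0.19  1.15 -0.41]
2 [ 0.51  0.43 -1.02  1.72  0.39  1.22  1.77] [ 0.28  0.33 -0.69  1.73  0.23  1.16  0.61]
3 [-1.15  0.51  1.22  1.81 -0.51  1.2  -2.62] [ 0.51  0.43 -1.02  1.72  0.39  1.22  1.52]
```

```bash
python3 - <<'E'
from h import *
th=np.deg2rad(19.2); y=th+np.pi/3-.033
p=arm.current_ee_pos(); print(p)
arm.servo_line([p[0],p[1],.36],rate=.3)
arm.move_pose([.5825,.0965,.36],down(y)); arm.move_gripper(.075)
c=cam("wrist"); im,d=arm.grab_frame("wrist"); P=cloud(c,d); Z=P[...,2]
near=np.hypot(P[...,0]-.5825,P[...,1]-.0965)<.04
m=near&(Z>.26)&(Z<.28); q=P[m]; print("cap",m.sum(),cv2.minEnclosingCircle(q[:,:2].astype(np.float32)))
hsv=cv2.cvtColor(im,cv2.COLOR_RGB2HSV)
m=near&(Z>.222)&(Z<.245)&(hsv[...,1]>90); q=P[m]; print("collar",m.sum(),cv2.minAreaRect(q[:,:2].astype(np.float32)*1000) if m.any() else 0, np.nanmedian(q[:,2]))
print(arm.current_time(),arm.current_ee_pos(),arm.current_joint_pos())
cv2.imwrite("pics/w1.png",im[:,:,::-1])
E
```

```text
[ 0.29149386 -0.60838592  0.21583998]
cap 690 ((0.5822131633758545, 0.09523440897464752), 0.014020061120390892)
collar 683 ((577.7882690429688, 96.40269470214844), (41.271549224853516, 38.435874938964844), 76.99944305419922) 0.2327083996084668
3.9833 [0.58250244 0.09648985 0.36002749] [ 0.28443457  0.25710976 -0.68492603  1.57679038  0.16506664  1.36662739
  0.931342  ]
```

View pics/w1.png

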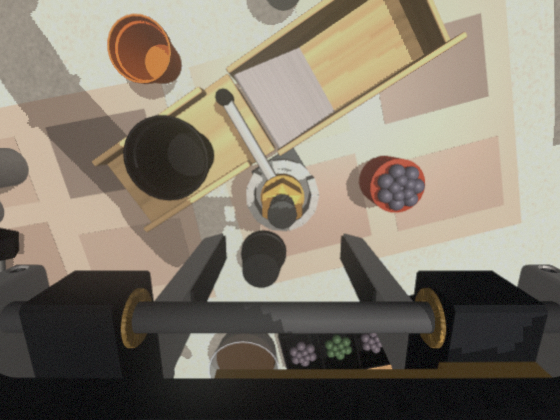

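The wrist view shows the cap at (282,210) and the bumper at (225,97). The cap cloud matches the estimate within 1.5 mm, so I'll descend and grip.

```bash
python3 - <<'E'
from h import *
X,Y=.5823,.0959
arm.servo_line([X,Y,.209],rate=.12)
print("F",arm.current_contact_force())
arm.move_gripper(.03,60)
print("w",arm.current_gripper_width(),"F",arm.current_contact_force(),arm.current_torque(),arm.current_ee_pos())
arm.servo_line([X,Y,.222],rate=.05); print("F",arm.current_contact_force())
arm.servo_line([X,Y,.235],rate=.05); print("F",arm.current_contact_force(),arm.current_torque(),arm.current_gripper_width(),arm.current_time())
c=cam("scene"); im,d=arm.grab_frame("scene"); cv2.imwrite("pics/s1.png",cv2.resize(im[150:360,190:470],(800,600))[:,:,::-1])
P=cloud(c,d);Z=P[...,2]; dark=cv2.cvtColor(im,cv2.COLOR_RGB2HSV)[...,2]<60
m=dark&(np.hypot(P[...,0]-.456,P[...,1]-.055)<.025)&(Z>.185); print("bumper top",m.sum(),np.percentile(Z[m],[10,50,95]) if m.any() else 0)
E
```

```text
F [-0.30295377 -0.14544236 -0.0478752 ]
w 0.04152086522870907 F [-1.67754906 -2.47373529  3.11026299] [-0.45851471  0.26447456  0.06014548] [0.58229574 0.09564717 0.20911675]
F [ 2.31427177 -2.85856385 -9.95132523]
F [ 1.64131419 -2.98661157 -9.66697243] [-0.71889762 -0.70943358  0.06790827] 0.041684880795395736 6.825
bumper top 53 [0.19690532 0.21323324 0.21723145]
```

```bash
python3 - <<'E'
from h import *
X,Y=.5823,.0956; y0=np.deg2rad(19.2)+np.pi/3-.033
for a in (.4,.8,1.1,1.2,1.25):
    arm.move_pose([X,Y,.235],down(y0-a))
    print(a,arm.current_contact_force().round(1),arm.current_torque().round(2),arm.current_ee_pos().round(4),round(arm.current_gripper_width(),4),arm.current_time())
im,d=arm.grab_frame("scene"); cv2.imwrite("pics/s2.png",cv2.resize(im[150:360,190:470],(800,600))[:,:,::-1])
E
```

```text
0.4 [  2.6  -2.6 -10.6] [-0.64 -0.89 -0.06] [0.5823 0.0957 0.2348] 0.0415 7.3333
0.8 [  1.9  -2.7 -10.3] [-0.59 -1.02 -0.07] [0.5824 0.0957 0.2349] 0.0418 7.8
1.1 [  3.2  -2.  -10.1] [-0.55 -1.28 -0.04] [0.5824 0.0957 0.235 ] 0.0417 8.1833
1.2 [  4.   -1.9 -10.1] [-0.54 -1.4  -0.05] [0.5825 0.0956 0.235 ] 0.0421 8.4333
1.25 [  4.8  -2.1 -10.4] [-0.55 -1.52 -0.05] [0.5824 0.0957 0.235 ] 0.0416 8.6833
```

View pics/s2.png

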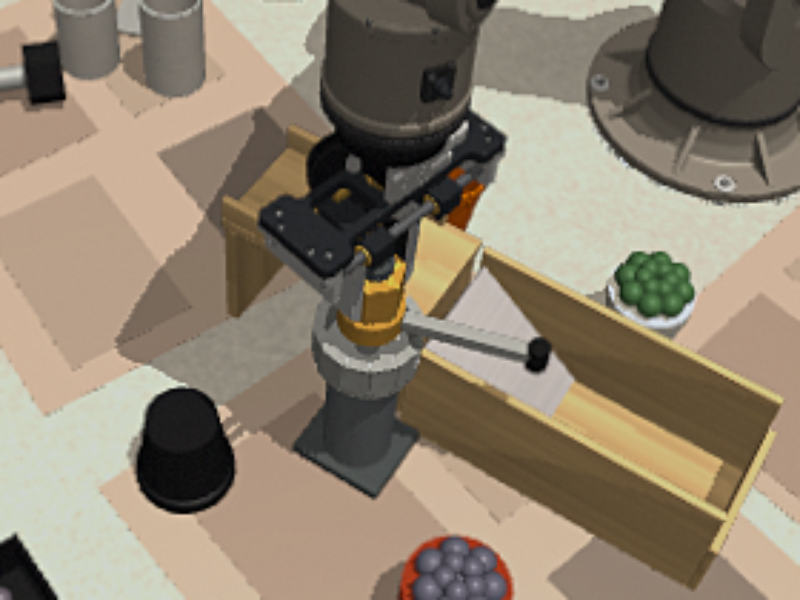

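The bar is turned, with the bumper at (538,355) just beyond the chute's near wall, and the collar is still up. I'll find the stop, then lower.

```bash
python3 - <<'E'
from h import *
X,Y=.5823,.0956; y0=np.deg2rad(19.2)+np.pi/3-.033
a=1.25
while a<1.34:
    a+=.02
    arm.move_pose([X,Y,.235],down(y0-a)); t=arm.current_torque(); print(round(a,2),t.round(2))
    if abs(t[2])>.5: a-=.02; arm.move_pose([X,Y,.235],down(y0-a)); break
for z in (.225,.217,.212,.209):
    arm.servo_line([X,Y,z],rate=.05); print(z,arm.current_contact_force().round(1),arm.current_torque().round(2),arm.current_ee_pos()[2])
print(arm.current_time())
E
```

```text
1.27 [-0.54 -1.63 -0.01]
1.29 [-0.6  -1.59  0.74]
0.225 [  3.7  -1.5 -10.4] [-0.53 -1.58  0.12] 0.2243629866281131
0.217 [ 5.3 -2.9 -8.3] [-0.57 -1.62  0.19] 0.21612794032225674
0.212 [ 4.8 -2.1 -6.4] [-0.54 -1.56  0.12] 0.21108117094607748
0.209 [ 0.3 -3.8  5.3] [-0.93 -0.32  0.19] 0.20910819430016578
10.6417
```

```bash
python3 - <<'E'
from h import *
X,Y=.5823,.0956; th=np.deg2rad(19.2)
arm.move_gripper(.075); arm.servo_line([X,Y,.33],rate=.2); arm.move_gripper(0.0)
S=np.array([[np.cos(th),-np.sin(th)],[np.sin(th),np.cos(th)]]); edge=np.array([X,Y+.0004])-S@[.105,-.020]
print("edge",edge)
xs=np.r_[S[:,0],0]; ys=np.r_[S[:,1],0]; zu=np.array([0,0,1.])
for t in (25,20,15):
  for sg in (1,-1):
    t_=np.deg2rad(t); z=np.sin(t_)*ys-np.cos(t_)*zu; y=sg*(np.cos(t_)*ys+np.sin(t_)*zu)
    q=quat(np.c_[np.cross(y,z),y,z])
    for (yy,zz) in ((-.175,.33),(-.175,.17),(.0,.17),(.03,.17)):
        p=np.r_[edge+S@[0.001,yy],zz]; s=arm.solve_ik(p,q); print(t,sg,yy,zz,None if s is None else s.round(2))
c=cam("scene"); im,d=arm.grab_frame("scene"); P=cloud(c,d); Z=P[...,2]; hsv=cv2.cvtColor(im,cv2.COLOR_RGB2HSV)
m=(np.hypot(P[...,0]-X,P[...,1]-Y)<.026)&(Z>.2)&(hsv[...,1]>90)&(hsv[...,0]<30); print("collar top",m.sum(),np.percentile(Z[m],[50,95]) if m.any() else 0)
L=(P[...,:2]-edge)@S
m=(hsv[...,2]<60)&(np.hypot(L[...,0]-.07,L[...,1]-.105)<.04)&(Z>.16)&(Z<.24)
v=L[m].mean(0)-[.105,-.02]; print("bumper",m.sum(),L[m].mean(0),np.percentile(Z[m],[50,95]),"turn",np.pi-np.arctan2(v[1],v[0]))
print(arm.current_time(),arm.current_joint_pos().round(2))
E
```

```text
edge [0.47656315 0.08035653]
25 1 -0.175 0.33 [ 0.64  0.33 -0.49  1.6  -0.23  1.47  2.12]
25 1 -0.175 0.17 [ 0.68  0.48 -0.55  1.76 -0.15  1.18  2.14]
25 1 0.0 0.17 [ 0.51  0.34 -0.62  1.98 -0.27  1.01  1.97]
25 1 0.03 0.17 [ 0.48  0.33 -0.64  2.   -0.28  0.98  1.94]
25 -1 -0.175 0.33 [ 0.39  0.29 -0.16  1.61 -0.32  1.49 -0.93]
25 -1 -0.175 0.17 [ 0.41  0.43 -0.19  1.78 -0.31  1.19 -0.85]
25 -1 0.0 0.17 [ 0.25  0.3  -0.3   1.99 -0.39  1.03 -1.05]
25 -1 0.03 0.17 [ 0.21  0.28 -0.32  2.02 -0.4   1.   -1.09]
20 1 -0.175 0.33 [ 0.63  0.29 -0.5   1.62 -0.18  1.43  2.08]
20 1 -0.175 0.17 [ 0.66  0.44 -0.55  1.8  -0.09  1.13  2.08]
20 1 0.0 0.17 [ 0.49  0.31 -0.65  1.99 -0.19  0.98  1.88]
20 1 0.03 0.17 [ 0.46  0.3  -0.67  2.01 -0.2   0.95  1.84]
20 -1 -0.175 0.33 [ 0.36  0.26 -0.16  1.64 -0.26  1.44 -0.98]
20 -1 -0.175 0.17 [ 0.38  0.39 -0.19  1.81 -0.25  1.13 -0.91]
20 -1 0.0 0.17 [ 0.2   0.27 -0.3   2.01 -0.31  0.99 -1.14]
20 -1 0.03 0.17 [ 0.16  0.25 -0.32  2.03 -0.32  0.97 -1.19]
15 1 -0.175 0.33 [ 0.61  0.25 -0.51  1.65 -0.12  1.39  2.03]
15 1 -0.175 0.17 [ 0.63  0.4  -0.56  1.83 -0.03  1.08  2.02]
15 1 0.0 0.17 [ 0.46  0.29 -0.67  2.   -0.1   0.95  1.78]
15 1 0.03 0.17 [ 0.42  0.27 -0.69  2.02 -0.11  0.93  1.73]
15 -1 -0.175 0.33 [ 0.33  0.22 -0.17  1.66 -0.2   1.39 -1.03]
15 -1 -0.175 0.17 [ 0.34  0.36 -0.19  1.85 -0.19  1.08 -0.98]
15 -1 0.0 0.17 [ 0.15  0.24 -0.3   2.02 -0.23  0.96 -1.24]
15 -1 0.03 0.17 [ 0.11  0.22 -0.32  2.04 -0.24  0.94 -1.3 ]
collar top 349 [0.2295337  0.44923597]
bumper 73 [0.07510923 0.10751682] [0.18732502 0.19077575] turn 1.3405469216250108
13.325 [ 0.1   0.24 -0.45  1.63  0.11  1.29 -0.29]
```

The gate is down in the open slot: bumper top at 190 mm and turn about 1.3. Now I'll push the pot with a tilted closed gripper, fingertips leading and contact low.

```bash
python3 - <<'E'
from h import *
th=np.deg2rad(19.2); S=np.array([[np.cos(th),-np.sin(th)],[np.sin(th),np.cos(th)]]); edge=np.array([.4766,.0804])
xs=np.r_[S[:,0],0]; ys=np.r_[S[:,1],0]; zu=np.array([0,0,1.])
t=np.deg2rad(25); z=np.sin(t)*ys-np.cos(t)*zu; y=np.cos(t)*ys+np.sin(t)*zu; q=quat(np.c_[np.cross(y,z),y,z])
p=lambda yy,zz,x=.001: np.r_[edge+S@[x,yy],zz]
arm.move_pose(p(-.185,.36),q); arm.servo_line(p(-.178,.17),rate=.2)
print(arm.current_contact_force().round(1))
for yy,r in ((-.14,.1),(-.10,.08),(-.07,.08),(-.045,.08)):
    arm.servo_line(p(yy,.17),rate=r); print(yy,arm.current_contact_force().round(1),arm.current_time())
im,d=arm.grab_frame("scene"); cv2.imwrite("pics/s3.png",cv2.resize(im[150:360,190:470],(800,600))[:,:,::-1])
E
```

```text
[0.6 0.9 0.3]
-0.14 [-0.4 -0.4 -0.3] 17.1083
-0.1 [ 0.2 -0.  -0.1] 17.7583
-0.07 [ 0.6 -0.   0.9] 18.2833
-0.045 [ 0.1 -0.7 -0.2] 18.7417
```

View pics/s3.png

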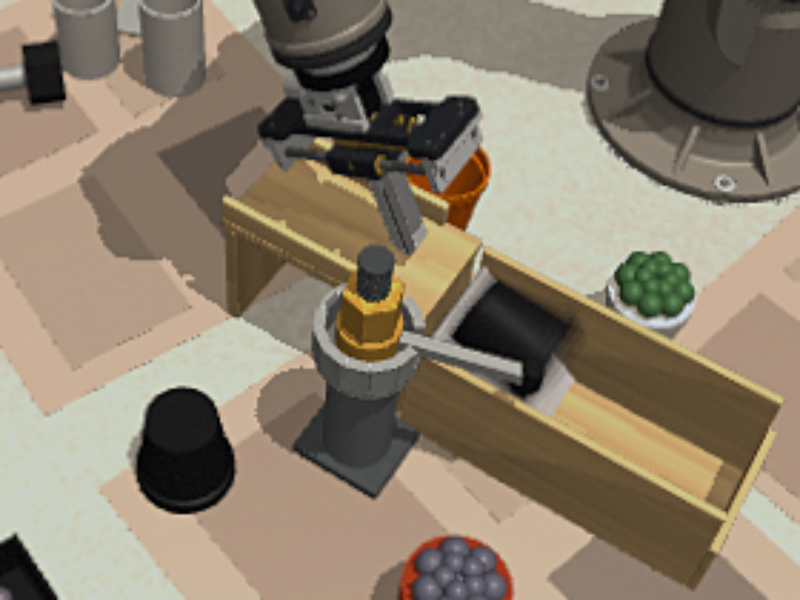

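The pot has tipped into the chute and is on the slide at (515,335), and the collar is down. I'll retreat and check that it comes to rest.

```bash
python3 - <<'E'
from h import *
th=np.deg2rad(19.2); S=np.array([[np.cos(th),-np.sin(th)],[np.sin(th),np.cos(th)]]); edge=np.array([.4766,.0804])
arm.servo_line(np.r_[edge+S@[.001,-.10],.20],rate=.15); arm.servo_line(np.r_[edge+S@[0.001,-.13],.36],rate=.2)
prev=None
for k in range(2):
  for n in ("scene","top"):
    c=cam(n); im,d=arm.grab_frame(n); P=cloud(c,d); Z=P[...,2]; hsv=cv2.cvtColor(im,cv2.COLOR_RGB2HSV); L=(P[...,:2]-edge)@S
    m=(hsv[...,2]<60)&(np.abs(L[...,0])<.06)&(L[...,1]>-.02)&(L[...,1]<.29)&(Z<.16)&(Z>.015)
    print(n,m.sum(),"min",np.r_[np.percentile(L[m],3,axis=0),np.percentile(Z[m],3)].round(3),"max",np.r_[np.percentile(L[m],97,axis=0),np.percentile(Z[m],97)].round(3),arm.current_time())
    if n=="scene": a=cv2.resize(im[150:360,190:470],(400,300))
    else: b=cv2.resize(im[140:300,90:300],(400,300))
  arm.pause(1)
cv2.imwrite("pics/f.png",np.hstack([a,b])[:,:,::-1]); print(arm.current_contact_force())
E
```

```text
scene 643 min [-0.024  0.135  0.055] max [0.033 0.201 0.098] 20.375
top 893 min [-0.04   0.121  0.022] max [0.058 0.28  0.098] 20.425
scene 640 min [-0.025  0.135  0.055] max [0.032 0.2   0.098] 21.475
top 895 min [-0.041  0.122  0.022] max [0.057 0.28  0.098] 21.525
[0.63534989 0.23002037 0.69988576]
```

View pics/f.png

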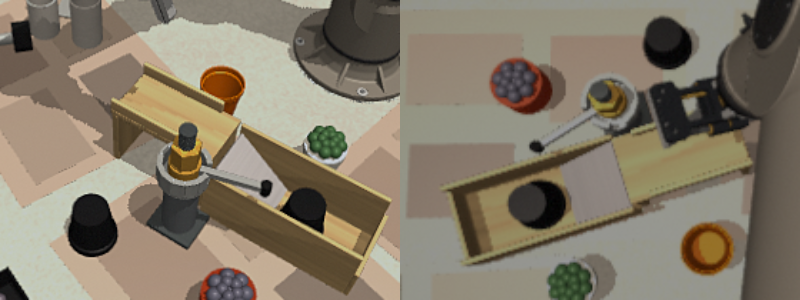

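The pot lies upside down on the chute floor at rest, with its centre near y ≈ 0.17 m and about 55 mm above the table. The gate is open and down, the bystanders are where they were, and the robot is clear.

```bash
python3 -c "
from cell import arm
arm.sign_off(); print(arm.current_time())"
```

```text
the job is handed in; nothing more can be done
the job is handed in; nothing more can be done
```

The job is handed in: the gate is locked open and the empty pot is at rest in the chute. It took about 21.5 s of the 53 s allowed.

- **Gate:** I gripped the hex collar, raised it 26 mm and turned it about 1.27 rad until it met its stop. I then lowered it until the downward pull on the gripper changed to an upward push, which means it was seated. With the gripper withdrawn, the bar measured about 1.3 rad of turn and the bumper top was at 190 mm, consistent with fully down.
- **Pot:** I pushed it low along the ledge with the closed, tilted gripper, and it tipped over the edge into the chute. It landed upside down on the floor, with its centre about 170 mm past the edge and about 55 mm above the table. Two views 1.1 s apart showed no movement.
- **End state:** The robot was clear, with a contact force of about 0 N. The bystanders in view looked undisturbed, but I did not measure their positions again.
- **Imprecise readings:** One automatic check of the collar's height mixed in gripper pixels, and in the final check the gate was judged by eye. The bumper's measured turn of 1.34 rad was slightly past the 1.3 rad stop, which I put down to measurement error.

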